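# Post a spent battery into the return box

## Task

Post the spent block battery through the mouth in the top of the return box and on past its sprung flaps, so that it ends up entirely inside the box and the flaps close again behind it. Bring it in upright and gently, feeling for the mouth with light contact rather than forcing it against the plate, and do not knock the other things on the bench.

Things in the scene. Friction and masses are not known exactly. Their poses are not given: they have to be found in the camera images.
- battery: The spent block battery, the only rectangular block among the four loose things: 48 mm (its x) x 60 mm (its y) x 90 mm tall (its z), rigid grey casing with black top band, about 0.2 kg (varies), standing upright on the bench. Origin at the centre of its underside. Best taken by its top 25 mm across its 48 mm width (fingers closing along its x). It looks the same after a half turn.
- box: Return box bolted to the bench: grey steel with clear windows, 170 mm (its x) x 160 mm (its y), origin at the centre of its underside, z up; place and yaw vary. Its mouth, 52 mm along the box's x by 68 mm along its y, is cut in the steel mouth plate on top. Under the plate two smooth sprung flaps cover the mouth. It fits the battery with 2 mm (x) and 4 mm (y) to spare each side.
- box_top (a point): Centre of the box's top, on the upper face of the mouth plate (196 x 158 x 4 mm), 138 mm above the bench; axes as the box's. The plate is clamped by hand and not to be shifted: the mouth's centre lies anywhere from 14 mm to the box's -x to 14 mm to its +x of this point (centred in y). This is not reported: find it by touch or by eye.
- box_rear (a point): Centre of the top's +x end, 85 mm from box_top along the box's +x. Between them a straight steel backstop stands up from the plate, 90 mm along y, 4 mm thick, 10 mm high, its -x face flush with the mouth's +x edge (26 mm from the mouth's centre). A battery slid towards +x just above the plate comes up against it; it is then 2 mm to +x of the mouth's centre.
- box_in (a point): Centre of the box's inner floor, 4 mm above the bench. The battery ends on this floor after dropping the last 10 to 20 mm. The flaps lie against its sides and may hold it by friction, so it is pushed from above until its top is 30 mm below the plate's upper face; closed fingertips fit through the mouth, and the flaps let them out.
- flap_left (a joint): Angle of the flap on the box's +y side: 0 closed (level, 4 mm below the plate's upper face), grows as it swings down, at most 1.45 rad; a spring closes it. Hinged under the plate 36 mm from the mouth's centre in y, 22 mm long; 28 mm gap between the two flaps' edges. Both together resist the battery with about 7 to 13 N; when its underside is 26 mm below the plate they are wide open.
- flap_right (a joint): The same for the flap on the box's -y side.
- can: Bystander: round plain metal can, 52 mm across, 105 mm tall, upright; origin at the centre of its underside.
- jar: Bystander: round amber glass jar with a metal lid, 58 mm across, 80 mm tall, upright; origin at the centre of its underside.
- pipe: Bystander: short dark steel pipe offcut, 48 mm across, 95 mm tall, open at both ends, upright; origin at the centre of its underside.
Mind the look-alikes: they are no part of the job. Leave any green or purple look-alike of the battery alone.

How it is judged (in metres and radians):
On the way:
1. the battery, upright, is in the mouth and has pushed both flaps open (z of battery in the frame of box between 0.03 and 0.118 m and angle between battery's own z axis and vertical below 0.3 rad and value of joint each of flap_left, flap_right above 0.5 rad), for 0.1 s.
At the end, for the whole second after the job is handed in: The battery lies inside the box's walls, its underside's centre less than 50 mm above the bench, at rest; both flaps are closed again to within 0.08 rad (x of battery in the frame of box between -0.085 and 0.085 m and y of battery in the frame of box between -0.08 and 0.08 m and z of battery in the frame of box below 0.05 m and value of joint each of flap_left, flap_right below 0.08 rad and linear speed of battery below 0.02 m/s); the robot touches nothing.
It fails at once if the battery is pressed against the box, mouth plate or flaps with more than 25 N while being put in (contact force between battery and box above 25 N and z of battery in the frame of box above 0.03 m).
It fails at once if the fingers press on the box, mouth plate or flaps with more than 25 N (contact force between the fingers and box above 25 N).
It fails at once if a bystander (can, jar or pipe) is moved by more than 20 mm or tipped (distance of any of can, jar, pipe from where it was at the start of the episode above 0.02 m or angle between any of can, jar, pipe's own z axis and vertical above 0.35 rad).
It also fails if it takes over 58 s, if anything falls off the work surface, if the arm or the gripper's body presses on something with over 40 N, if the wrist force passes 120 N, or if a joint passes its speed limit or range.

## Robot

A 6-joint arm with a two-finger parallel gripper is mounted at the origin on the work surface. World frame = base frame: x ahead of the robot, y to its left, z up, the work surface at z = 0. Lengths are in m, angles in degrees, forces in N, time in s.
With the tool pointing down it reaches from about 0.275 to 0.775 m from the base axis. Payload 14.6 kg.
Tool frame: the origin (TCP) lies midway between the tips of the shut fingers; the grasp point (between the pads) lies 19 mm behind it; z points along the fingers, x is the direction in which the jaws open and shut, and the axes are right-handed (so a half turn about z gives the same grasp; the last joint's range is limited). The gripper opens to 85 mm and grips with 20 to 120 N. Pads are 22 mm wide; open, the fingers measure 114 mm over their backs; the gripper's body (76 mm by 85 mm) begins 54 mm behind the grasp point. The pads swing forward as they close: fully open they stand 13 mm farther back than shut.
Start: joints at [-80.46, 15.075, -2.767, 72.158, 0, 81.102], TCP at [0.166, -0.498, 0.231] pointing down, gripper open.
Joint ranges: [-151.79, 151.79], [-50.71, 97.33], [-67.44, 78.34], [-121.81, 120.89], [-77.56, 73.72], [-180, 180]. Speed limits (degrees/s): [108.29, 108.29, 147.25, 159.86, 180, 180].

## Interface

Orientations are given as a 3x3 rotation matrix whose columns are the frame's x, y, z axes.
In Python, from rig import bot gives the robot as it stands. The module is installed in compiled form; this text tells all that it offers.
- The arm moves only by the tool step_arm, never from a script. Its argument "moves" is one flat list of numbers, 4 for each row, row after row: the shift along the tool's x, y, z in mm, then the turn about the tool's z in degrees. A call has 1 to 12 rows; each row is the pose to reach, as a shift and turn from the pose commanded when the call began, along the tool's axes at that moment; what a row does not reach only later rows make up. A row lasts 1/10 s, in which the tool goes at most 50 mm and 8.59 degrees, less where a joint would pass 70% of its speed; a pose out of reach is approached as far as the arm can. A call with a gripper value outside its range is refused whole. "hand" is the closure, from 0 (fully open) to 1 (shut), set as the call begins (left out, the last holds). The fingers move at their own pace and stop on an object; "squeeze" is the grip in N (left out, the last holds). Time passes only in rows, so rows that repeat a pose let the fingers close. It gives the time, the measured TCP pose, the force and the opening at its end, in the units of the state.
- bot.sense(): the state, without advancing time (a new reading comes with each control period).
- bot.get_image(name): name is "side" or "top" or "wrist"; returns a dict with "image" (420x560x3 uint8, red, green, blue), "intrinsics" (3x3 intrinsics, pixels), "k1" (the pictures are not rectified: a ray, as slopes to the right and down, at radius r is drawn at 1 + k1 r^2 times it, then the intrinsics apply), "T" (4x4, takes a point from camera to world coordinates); the wrist camera has in their place "hand_eye" (4x4, takes a point from camera to tool coordinates, whose origin is the TCP and whose axes are the tool frame's). Camera axes: x right, y up, looking along -z (the intrinsics and any distortion apply to the point x, -y, -z); pixel columns grow to the right and rows downward; lengths in m; the calibration is good to about 2 mm. A picture is of the moment at which its call begins: read the wrist's pose just before it. There is no depth.
- bot.sign_off(): hands the job in, once; it reports no verdict.
The state is a dict: "t": time; "joint_positions": joint angles; "joint_vel": joint speeds; "joint_torque": joint torques, N m; "eef_pos": TCP position; "tool_rot": TCP orientation; "force": force on the tool from outside, world axes, zero at the start; "wrist_torque": the same for the moment, N m; "finger_gap": finger opening in m.
Only numpy, scipy, OpenCV 4.12 (cv2) and the standard library are available. Lean on these libraries where they do the work, as an engineer would, in place of code of your own. Each camera call takes 0.05 s, during which the arm holds its last target.

## Working session

There is one attempt and no reset: what is moved stays moved. The work goes in short steps, Python scripts to look and compute and a tool call to move; the robot and the scene stay as the last step left them, time stands still between calls to the robot, and variables do not carry over. Pictures are saved under pics/ and viewed, and the job is handed in when it is done.

Besides the shell and the picture viewer there is one more tool, called after "Request:" by a JSON object that holds its "name" and its "arguments". step_arm: Moves the arm, as the interface text tells. Its arguments: {"type":"object","properties":{"moves":{"type":"array","items":{"type":"number"}},"hand":{"type":"number"},"squeeze":{"type":"number"}},"required":["moves"]}

```bash
mkdir -p pics
cat > h.py <<'E'
from rig import bot
import numpy as np, cv2, json
def grab(n,fn):
    s=bot.sense(); d=bot.get_image(n); im=d["image"]
    cv2.imwrite("pics/"+fn+".png",im[:,:,::-1])
    np.savez("pics/"+fn+".npz",im=im,K=d["intrinsics"],k1=d["k1"],T=d["T"] if "T" in d else tool(s)@np.array(d["hand_eye"]))
    return d
def tool(s):
    T=np.eye(4);T[:3,:3]=np.array(s["tool_rot"]);T[:3,3]=s["eef_pos"];return T
def load(fn): return np.load("pics/"+fn+".npz")
def ray(c,u,v):
    K=c["K"];k1=float(c["k1"])
    p=cv2.undistortPoints(np.array([[[u,v]]],float),K,np.array([k1,0,0,0.]))[0,0]
    d=c["T"][:3,:3]@np.array([p[0],-p[1],-1]);return c["T"][:3,3],d
def onz(c,u,v,z):
    o,d=ray(c,u,v);return o+d*(z-o[2])/d[2]
def proj(c,P):
    T=np.linalg.inv(c["T"]);q=T[:3,:3]@np.array(P)+T[:3,3]
    x,y=q[0]/-q[2],-q[1]/-q[2];r=x*x+y*y;f=1+float(c["k1"])*r
    K=c["K"];return K[0,0]*x*f+K[0,2],K[1,1]*y*f+K[1,2]
E
python3 - <<'E'
from h import *
for n in("side","top","wrist"):
    d=grab(n,n+"0"); c=load(n+"0"); print(n,c["K"],c["k1"],c["T"].round(3))
s=bot.sense();print(s)
E
```

```text
side [[510.55330999   0.         286.74846758]
 [  0.         510.55330999 214.94886356]
 [  0.           0.           1.        ]] -0.1243956250365764 [[-0.953  0.184 -0.242  0.221]
 [-0.304 -0.613  0.729  0.819]
 [-0.014  0.768  0.64   0.821]
 [ 0.     0.     0.     1.   ]]
top [[421.3227253    0.         271.93448406]
 [  0.         421.3227253  204.36888245]
 [  0.           0.           1.        ]] 0.014293322106854066 [[-0.002  0.988 -0.154  0.374]
 [-1.    -0.001  0.004 -0.01 ]
 [ 0.004  0.154  0.988  0.941]
 [ 0.     0.     0.     1.   ]]
wrist [[293.26725511   0.         277.11572934]
 [  0.         293.26725511 210.55092239]
 [  0.           0.           1.        ]] -0.04986245498740532 [[ 0.316  0.896  0.311  0.246]
 [-0.949  0.299  0.102 -0.472]
 [-0.001 -0.327  0.945  0.373]
 [ 0.     0.     0.     1.   ]]
{'t': 0.15, 'joint_positions': array([-8.04597676e+01,  1.50942842e+01, -2.79610138e+00,  7.21565502e+01,
        1.01357833e-03,  8.11023193e+01]), 'joint_vel': array([-0.07902508, -0.04776074,  0.04462113,  0.00163556, -0.15183533,
       -0.0542399 ]), 'joint_torque': array([ 1.40366930e-03, -6.37825298e+01,  3.84648693e+01,  1.05928519e-02,
       -2.27015785e-04, -7.49718453e-06]), 'eef_pos': array([ 0.16601455, -0.49784825,  0.23091533]), 'tool_rot': array([[ 3.16276793e-01, -9.48666947e-01, -1.18326165e-04],
       [-9.48666612e-01, -3.16276782e-01,  8.10786955e-04],
       [-8.06590604e-04, -1.44181015e-04, -9.99999664e-01]]), 'force': array([-0.3268381 , -0.25994152, -0.00221378]), 'wrist_torque': array([ 0.04004273, -0.00333564, -0.0108779 ]), 'finger_gap': 0.0854171244967714}
```

View pics/side0.png

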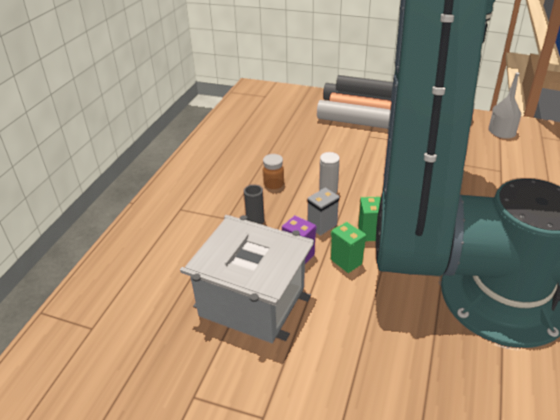

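View pics/top0.png

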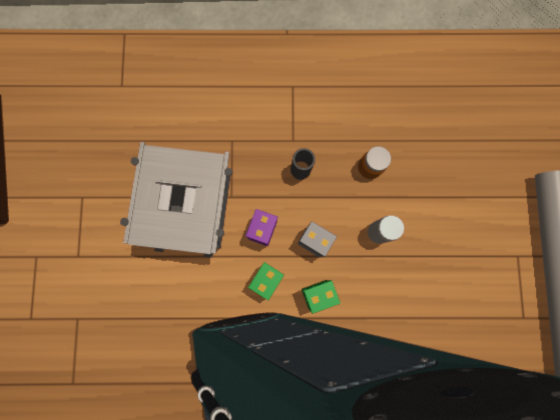

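View pics/wrist0.png

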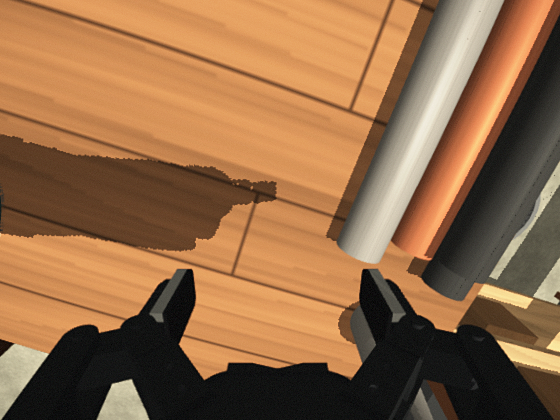

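Candidates in the top view are purple (262,228), green (266,281), green (322,296) and grey (318,238). Only the grey one fits the "grey casing, black top band" description. I'll confirm it in a crop.

Run:
```python
from h import *
a=cv2.imread("pics/top0.png")
c1=cv2.resize(a[200:280,280:360],(400,400),interpolation=cv2.INTER_CUBIC)
c2=cv2.resize(cv2.imread("pics/side0.png")[175:255,285:365],(400,400),interpolation=cv2.INTER_CUBIC)
cv2.imwrite("pics/crop1.png",np.hstack([c1,c2]))
cv2.imwrite("pics/crop2.png",cv2.resize(a[135:265,115:245],(600,600),interpolation=cv2.INTER_CUBIC))
```

```text
(no output)
```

View pics/crop1.png

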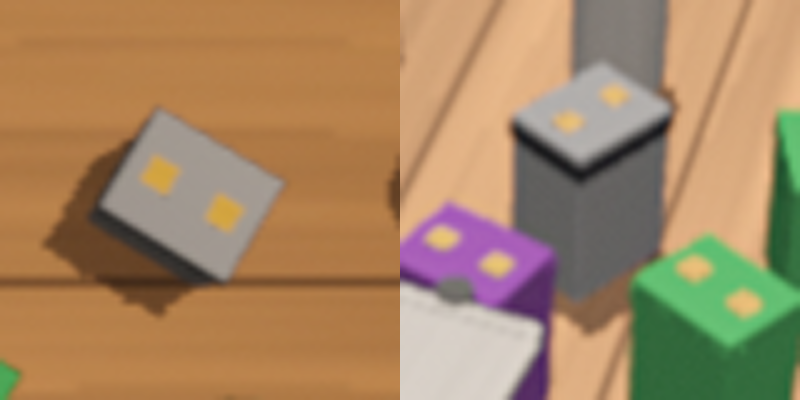

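View pics/crop2.png

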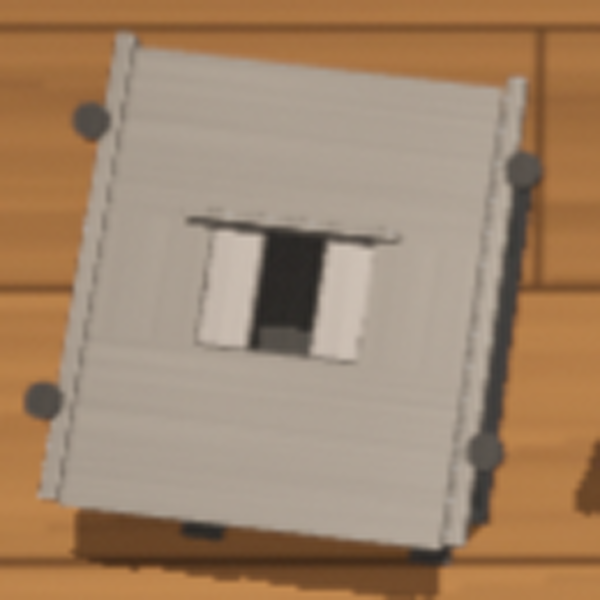

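The crop confirms the target: the grey block has a black band and its two terminals run along its 60 mm side. Next I measure the battery and the mouth.

Run:
```python
from h import *
c=load("top0")
def pts(L,s,ox,oy,z): return np.array([onz(c,(u+.5)/s-.5+ox,(v+.5)/s-.5+oy,z) for u,v in L])
B=pts([(158,107),(285,182),(226,283),(97,210)],5,280,200,.09)
print(B.round(4),np.linalg.norm(np.roll(B,-1,0)-B,axis=1).round(4),"cen",B.mean(0))
for i,j in((0,1),(3,2)):
    e=B[j]-B[i];print("y-axis ang",np.degrees(np.arctan2(e[1],e[0])))
for i,j in((0,3),(1,2)):
    e=B[j]-B[i];print("x-axis ang",np.degrees(np.arctan2(e[1],e[0])))
s=600/130
M=pts([(212,228),(375,240),(357,361),(197,345)],s,115,135,.138)
P=pts([(118,33),(525,78),(467,546),(40,497)],s,115,135,.138)
for Q in(M,P):
    print(Q.round(4),np.linalg.norm(np.roll(Q,-1,0)-Q,axis=1).round(4),"cen",Q.mean(0))
    for i,j in((3,0),(2,1)):
        e=Q[j]-Q[i];print("x ang",np.degrees(np.arctan2(e[1],e[0])))
    for i,j in((1,0),(2,3)):
        e=Q[j]-Q[i];print("y ang",np.degrees(np.arctan2(e[1],e[0])))
# side check
sd=load("side0")
f=lambda u,v:onz(sd,(u+.5)/5-.5+285-80,(v+.5)/5-.5+175,.09)
S=np.array([f(*p) for p in[(515,125),(602,62),(672,107),(582,163)]]);print("side",S.round(4),S.mean(0))
for n,d,col in(("jar",(376,158),.08),("can",(391,229),.105),("pipe",(304,157),.095)): print(n,onz(c,*d,col).round(3))
for n,d in(("purple",(263,227)),("g1",(266,281)),("g2",(322,296))): print(n,onz(c,*d,.09).round(3))
```

```text
[[ 0.4724 -0.0935  0.09  ]
 [ 0.4418 -0.1443  0.09  ]
 [ 0.4014 -0.1196  0.09  ]
 [ 0.4307 -0.0682  0.09  ]] [0.0593 0.0474 0.0592 0.0488] cen [ 0.43657225 -0.1063885   0.09      ]
y-axis ang -121.01828516217427
y-axis ang -119.6912214174191
x-axis ang 148.78185020871103
x-axis ang 148.585441262429
[[0.5395 0.2024 0.138 ]
 [0.5343 0.1339 0.138 ]
 [0.483  0.1401 0.138 ]
 [0.4899 0.2067 0.138 ]] [0.0687 0.0516 0.067  0.0498] cen [0.51168618 0.17076724 0.138     ]
x ang -4.968425280875456
x ang -6.851450336386666
y ang 85.65549454646973
y ang 84.14987446331412
[[0.6244 0.2456 0.138 ]
 [0.6045 0.0719 0.138 ]
 [0.4064 0.0929 0.138 ]
 [0.4269 0.2684 0.138 ]] [0.1748 0.1992 0.1767 0.1988] cen [0.51554803 0.1697032  0.138     ]
x ang -6.6106080648539525
x ang -6.059146638643877
y ang 83.488328145164
y ang 83.34571288555183
side [[ 0.4677 -0.0812  0.09  ]
 [ 0.4412 -0.1402  0.09  ]
 [ 0.401  -0.1155  0.09  ]
 [ 0.4308 -0.063   0.09  ]] [ 0.43518365 -0.09997541  0.09      ]
jar [ 0.607 -0.233  0.08 ]
can [ 0.454 -0.251  0.105]
pipe [ 0.605 -0.08   0.095]
purple [0.46  0.004 0.09 ]
g1 [ 0.353 -0.002  0.09 ]
g2 [ 0.323 -0.112  0.09 ]
```

Request:
{"name": "step_arm", "arguments": {"moves": [-30,-40,0,-4,-60,-80,0,-9,-90,-120,0,-15,-115,-155,0,-20,-140,-188,0,-25,-165,-222,0,-30,-190,-256,0,-34,-215,-290,0,-38,-238,-320,0,-41,-255,-343,0,-41,-255,-343,0,-41,-255,-343,0,-41], "hand": 0}}

```text
t: 1.35
eef_pos: [0.4108, -0.1474, 0.2311]
tool_rot: [[0.862, -0.507, -0.0], [-0.507, -0.862, 0.0], [-0.0, 0.0, -1.0]]
force: [-0.3, 0.2, 0.1]
finger_gap: 0.0854
```

Run:
```python
from h import *
grab("wrist","w1");s=bot.sense();print(s["eef_pos"],s["tool_rot"].round(3),s["t"],s["joint_positions"])
grab("top","top1")
```

```text
[ 0.41055836 -0.14787852  0.23117506] [[ 0.861 -0.508 -0.   ]
 [-0.508 -0.861 -0.   ]
 [-0.     0.    -1.   ]] 1.4 [-3.05251343e+01  6.39148303e+00 -1.40342802e+01  6.95897458e+01
 -1.08831031e-02  9.00223026e+01]
```

View pics/w1.png

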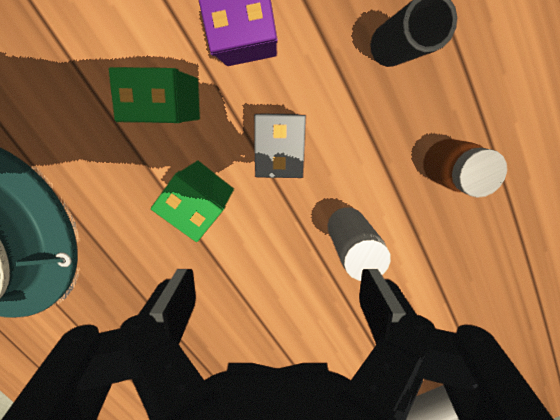

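The wrist view shows the grey battery top at about (254–306, 114–178), nearly aligned with the tool.

Run:
```python
from h import *
c=load("w1")
a=cv2.imread("pics/w1.png");cv2.imwrite("pics/crop3.png",cv2.resize(a[100:190,230:330],(800,720)[:2] if 0 else (600,540),interpolation=cv2.INTER_CUBIC))
Q=np.array([onz(c,u,v,.09) for u,v in[(255.5,114),(306,116),(303,178.5),(254,177.5)]])
print(Q.round(4),np.linalg.norm(np.roll(Q,-1,0)-Q,axis=1).round(4),Q.mean(0))
for i,j in((0,1),(3,2),(0,3),(1,2)):
    e=Q[j]-Q[i];print(np.degrees(np.arctan2(e[1],e[0])))
```

```text
[[ 0.4347 -0.0689  0.09  ]
 [ 0.474  -0.094   0.09  ]
 [ 0.443  -0.1443  0.09  ]
 [ 0.402  -0.1189  0.09  ]] [0.0466 0.059  0.0482 0.0598] [ 0.43842042 -0.10651809  0.09      ]
-32.63236122726665
-31.658672147702738
-123.18155565357546
-121.62102959162138
```

View pics/crop3.png

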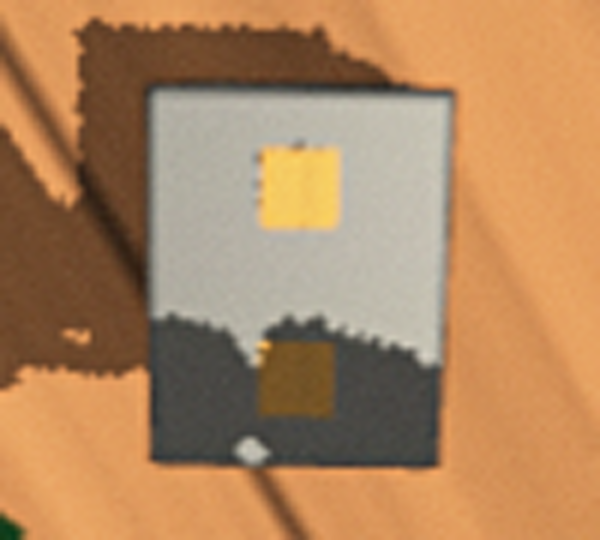

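Request:
{"name": "step_arm", "arguments": {"moves": [2,-25,0,1,2,-50,0,1,2,-50,30,1,2,-50,65,1,2,-50,100,1,2,-50,130,1,2,-50,150,1,2,-50,163,1,2,-50,171,1,2,-50,171,1,2,-50,171,1]}}

```text
t: 2.55
eef_pos: [0.4381, -0.1061, 0.0608]
tool_rot: [[0.852, -0.524, 0.0], [-0.524, -0.852, -0.0], [0.0, -0.0, -1.0]]
force: [-0.0, -0.3, 0.2]
finger_gap: 0.0854
```

Run:
```python
from h import *
grab("wrist","w2");s=bot.sense();print(s["eef_pos"],s["force"],s["t"])
```

```text
[ 0.43825598 -0.10606691  0.06094612] [ 0.22837858  0.06902887 -0.67632141] 2.6
```

View pics/w2.png

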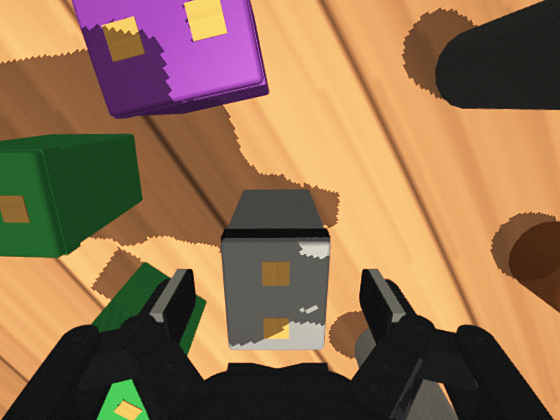

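The wrist view shows the battery (223–328, 238–350) centred between the pads, so I close.

Request:
{"name": "step_arm", "arguments": {"moves": [0,0,0,0,0,0,0,0,0,0,0,0,0,0,0,0,0,0,0,0,0,0,0,0,0,0,0,0], "hand": 1, "squeeze": 50}}

```text
t: 3.3
eef_pos: [0.4381, -0.1057, 0.0607]
tool_rot: [[0.852, -0.523, 0.001], [-0.523, -0.852, -0.0], [0.001, -0.0, -1.0]]
force: [-0.7, 1.2, 7.5]
finger_gap: 0.0473
```

Request:
{"name": "step_arm", "arguments": {"moves": [0,0,-10,0,0,0,-30,0,0,0,-60,0,0,0,-95,0,0,0,-130,0,0,0,-155,0,0,0,-170,0,0,0,-170,0]}}

```text
t: 4.1
eef_pos: [0.4386, -0.1059, 0.2324]
tool_rot: [[0.852, -0.523, 0.003], [-0.523, -0.852, -0.001], [0.003, -0.0, -1.0]]
force: [-0.2, -0.5, -3.0]
finger_gap: 0.0471
```

Run:
```python
from h import *
grab("side","s2");grab("wrist","w3");grab("top","t2");s=bot.sense();print(s["eef_pos"],s["force"],s["wrist_torque"],s["t"],s["finger_gap"])
```

```text
[ 0.43748335 -0.10542166  0.22957235] [ 0.08603471 -0.47106234 -2.41234385] [-0.01428197  0.01213929  0.03730871] 4.25 0.047265327415517276
```

View pics/s2.png

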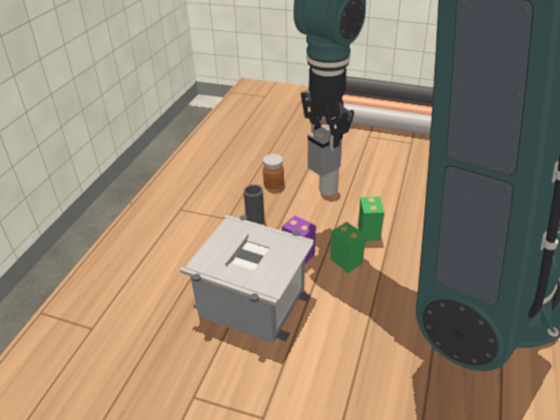

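View pics/w3.png

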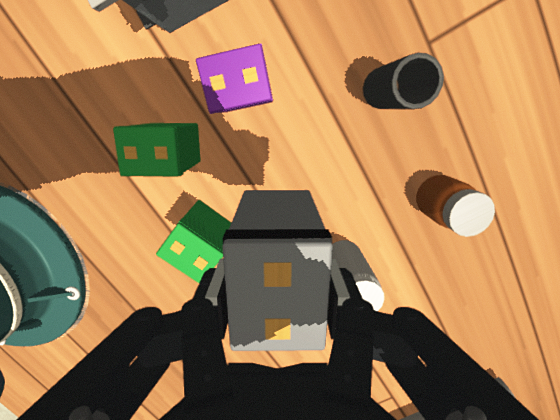

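Run:
```python
from h import *
c=load("w3");s=bot.sense()
T=np.eye(4);T[:3,:3]=s["tool_rot"];T[:3,3]=s["eef_pos"]
z=s["eef_pos"][2]+.0292
Q=np.array([(np.linalg.inv(T)@np.append(onz(c,u,v,z),1))[:3] for u,v in[(223.5,240),(331,240),(326,350),(230,350)]])
print((Q*1000).round(1),(Q.mean(0)*1000).round(1))
```

```text
[[-21.4 -31.  -29.2]
 [ 24.5 -30.9 -29.2]
 [ 25.9  29.6 -29.2]
 [-22.1  29.5 -29.2]] [  1.7  -0.7 -29.2]
```

Request:
{"name": "step_arm", "arguments": {"moves": [-5,-20,-15,-4,-9,-45,-20,-9,-15,-70,-20,-14,-21,-100,-20,-19,-27,-130,-20,-23,-33,-155,-20,-25,-37,-175,-20,-25,-39,-184,-20,-25,-39,-184,-20,-25,-39,-184,-20,-25]}}

```text
t: 5.25
eef_pos: [0.5006, 0.071, 0.2498]
tool_rot: [[0.993, -0.114, -0.001], [-0.114, -0.993, -0.0], [-0.001, 0.0, -1.0]]
force: [-0.7, 0.3, -1.7]
finger_gap: 0.0473
```

Run:
```python
from h import *
grab("wrist","w4");s=bot.sense();print(s["eef_pos"],s["tool_rot"].round(4),s["force"],s["t"],s["finger_gap"])
```

```text
[0.5006769  0.07083572 0.25001356] [[ 9.934e-01 -1.149e-01 -6.000e-04]
 [-1.149e-01 -9.934e-01 -2.000e-04]
 [-6.000e-04  3.000e-04 -1.000e+00]] [ 0.77265312 -0.34591206 -2.04511379] 5.3 0.047515002302669196
```

View pics/w4.png

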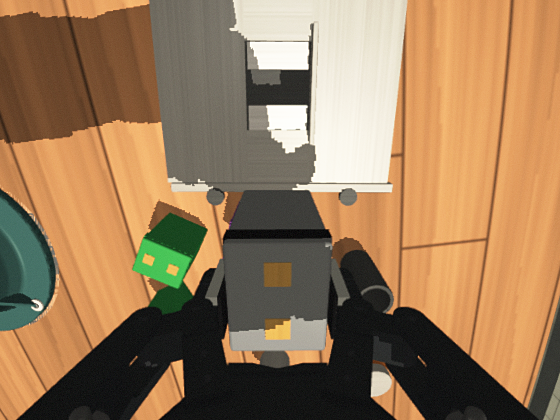

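The wrist view shows the mouth at about (246–313, 40–130), with the backstop on its right edge, which is +x. I'll enlarge it.

Run:
```python
from h import *
a=cv2.imread("pics/w4.png");cv2.imwrite("pics/crop4.png",cv2.resize(a[15:155,215:355],(600,600),interpolation=cv2.INTER_CUBIC))
```

```text
(no output)
```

View pics/crop4.png

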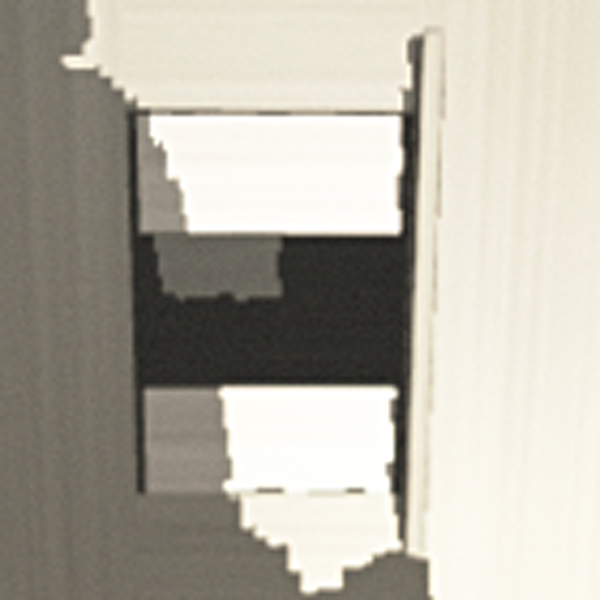

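Run:
```python
from h import *
c=load("w4");s=600/140
f=lambda u,v,z=.138:onz(c,(u+.5)/s-.5+215,(v+.5)/s-.5+15,z)
Q=np.array([f(130,112),f(409,112),f(400,492),f(137,492)])
print(Q.round(4),np.linalg.norm(np.roll(Q,-1,0)-Q,axis=1).round(4),Q.mean(0).round(4))
for i,j in((0,1),(3,2),(3,0),(2,1)):
    e=Q[j]-Q[i];print(np.degrees(np.arctan2(e[1],e[0])))
g=np.array([f(441,28,.148),f(429,555,.148)]);e=g[0]-g[1];print("backstop far edge",g.round(4),np.linalg.norm(e),np.degrees(np.arctan2(e[1],e[0])))
# plate near edge (full px)
p=np.array([onz(c,170,185,.138),onz(c,392,185.5,.138)]);e=p[1]-p[0];print(np.degrees(np.arctan2(e[1],e[0])),np.linalg.norm(e))
```

```text
[[0.4916 0.2076 0.138 ]
 [0.5416 0.2018 0.138 ]
 [0.5343 0.1351 0.138 ]
 [0.4832 0.141  0.138 ]] [0.0504 0.0671 0.0515 0.0671] [0.5127 0.1714 0.138 ]
-6.57729166639473
-6.565731855128763
82.82357484985837
83.74400098754374
backstop far edge [[0.547  0.2124 0.148 ]
 [0.5379 0.1236 0.148 ]] 0.08925857565409466 84.18301360269183
-6.681546014326709 0.19881002698234412
```

Request:
{"name": "step_arm", "arguments": {"moves": [-6,-25,0,0,-6,-60,0,0,-6,-85,0,0,-6,-100,0,0,-6,-100,10,0,-6,-100,25,0,-6,-100,37,0,-6,-100,42,0,-6,-100,44,0,-6,-100,44,0]}}

```text
t: 6.3
eef_pos: [0.5065, 0.171, 0.2063]
tool_rot: [[0.993, -0.115, 0.0], [-0.115, -0.993, -0.0], [0.0, 0.0, -1.0]]
force: [1.0, 0.4, -2.8]
finger_gap: 0.0472
```

Run:
```python
from h import *
grab("side","s3");s=bot.sense();print(s["eef_pos"],s["tool_rot"].round(4),s["force"],s["t"],s["finger_gap"])
a=cv2.imread("pics/s3.png");cv2.imwrite("pics/crop5.png",cv2.resize(a[120:320,160:360],(600,600),interpolation=cv2.INTER_CUBIC))
grab("wrist","w5")
```

```text
[0.50665255 0.17122289 0.20660648] [[ 9.934e-01 -1.148e-01  4.000e-04]
 [-1.148e-01 -9.934e-01  0.000e+00]
 [ 4.000e-04 -1.000e-04 -1.000e+00]] [ 0.3818039  -0.06451808 -2.50170804] 6.35 0.04735207569946342
```

View pics/crop5.png

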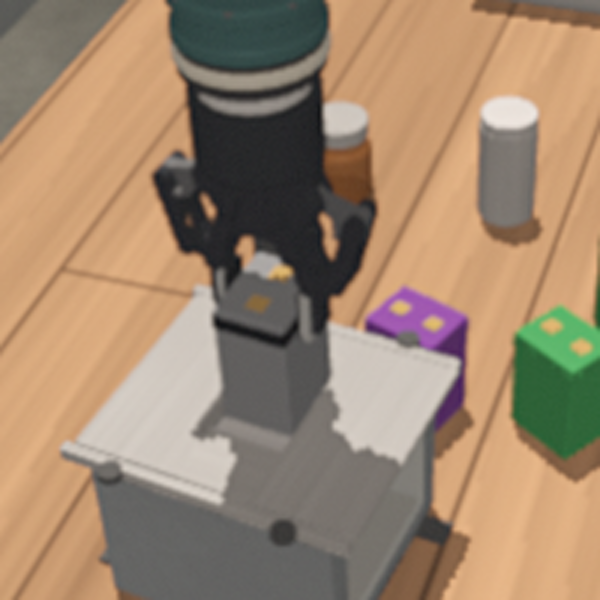

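The battery is above the mouth with its underside about 7 mm over the plate. I'll lower it 3 mm and slide it gently towards +x.

Request:
{"name": "step_arm", "arguments": {"moves": [0,0,2,0,0,0,3,0,1,0,3,0,2,0,3,0,3,0,3,0,4,0,3,0,5,0,3,0,5,0,3,0]}}

```text
t: 7.2
eef_pos: [0.5116, 0.171, 0.2033]
tool_rot: [[0.993, -0.114, -0.0], [-0.114, -0.993, 0.0], [-0.0, -0.0, -1.0]]
force: [-1.1, 0.3, -2.0]
finger_gap: 0.0473
```

Request:
{"name": "step_arm", "arguments": {"moves": [0.5,0,0,0,1,0,0,0,1,0,0,0]}}

```text
t: 7.5
eef_pos: [0.5125, 0.1709, 0.2033]
tool_rot: [[0.993, -0.114, 0.0], [-0.114, -0.993, 0.0], [0.0, -0.0, -1.0]]
force: [-0.2, 0.4, -1.7]
finger_gap: 0.0471
```

Request:
{"name": "step_arm", "arguments": {"moves": [0.5,0,0,0,1,0,0,0,1,0,0,0]}}

```text
t: 7.8
eef_pos: [0.5135, 0.1708, 0.2033]
tool_rot: [[0.993, -0.114, 0.0], [-0.114, -0.993, -0.0], [0.0, -0.0, -1.0]]
force: [0.3, 1.0, -2.2]
finger_gap: 0.0475
```

Request:
{"name": "step_arm", "arguments": {"moves": [0.5,0,0,0,1,0,0,0,1,0,0,0]}}

```text
t: 8.1
eef_pos: [0.5145, 0.1707, 0.2033]
tool_rot: [[0.993, -0.114, -0.0], [-0.114, -0.993, -0.0], [-0.0, 0.0, -1.0]]
force: [0.6, -0.3, -2.6]
finger_gap: 0.0473
```

Request:
{"name": "step_arm", "arguments": {"moves": [0.5,0,0,0,0.5,0,0,0]}}

```text
t: 8.3
eef_pos: [0.5147, 0.1707, 0.2032]
tool_rot: [[0.993, -0.114, -0.001], [-0.114, -0.993, 0.0], [-0.001, -0.0, -1.0]]
force: [-2.1, 1.0, -0.2]
finger_gap: 0.0471
```

Request:
{"name": "step_arm", "arguments": {"moves": [0.5,0,0,0,0.5,0,0,0]}}

```text
t: 8.5
eef_pos: [0.5148, 0.1707, 0.2031]
tool_rot: [[0.993, -0.114, -0.001], [-0.114, -0.993, 0.0], [-0.001, -0.0, -1.0]]
force: [-5.0, 0.9, 0.3]
finger_gap: 0.0475
```

I felt the backstop at tool x ≈ 0.5147. That puts the mouth centre at about 0.5127, which agrees with the vision estimate. I'll back off about 2.8 mm from the commanded pose and lower.

Request:
{"name": "step_arm", "arguments": {"moves": [-1.5,0,0,0,-2.8,0,0,0,-2.8,0,0,0,-2.8,0,1,0,-2.8,0,2,0,-2.8,0,3,0,-2.8,0,4,0,-2.8,0,5,0,-2.8,0,5,0]}}

```text
t: 9.4
eef_pos: [0.5126, 0.1709, 0.1981]
tool_rot: [[0.993, -0.114, -0.0], [-0.114, -0.993, -0.0], [-0.0, 0.0, -1.0]]
force: [-0.7, 0.4, -3.1]
finger_gap: 0.0475
```

Request:
{"name": "step_arm", "arguments": {"moves": [0,0,1,0,0,0,2,0,0,0,2,0]}}

```text
t: 9.7
eef_pos: [0.5126, 0.1709, 0.1961]
tool_rot: [[0.993, -0.114, -0.0], [-0.114, -0.993, -0.0], [-0.0, 0.0, -1.0]]
force: [0.4, 0.2, -2.4]
finger_gap: 0.0471
```

Request:
{"name": "step_arm", "arguments": {"moves": [0,0,1,0,0,0,2,0,0,0,2,0]}}

```text
t: 10.0
eef_pos: [0.5127, 0.1709, 0.1945]
tool_rot: [[0.993, -0.114, 0.0], [-0.114, -0.993, 0.0], [0.0, -0.0, -1.0]]
force: [-0.8, 0.0, 2.9]
finger_gap: 0.047
```

The underside is about 4 mm below the plate face, and the roughly 5 N rise fits flap contact. I'll carry on slowly.

Request:
{"name": "step_arm", "arguments": {"moves": [0,0,1,0,0,0,2,0,0,0,3,0,0,0,3,0]}}

```text
t: 10.4
eef_pos: [0.513, 0.171, 0.1918]
tool_rot: [[0.993, -0.114, 0.001], [-0.114, -0.993, 0.0], [0.001, -0.0, -1.0]]
force: [-1.2, 0.1, 7.3]
finger_gap: 0.0476
```

Request:
{"name": "step_arm", "arguments": {"moves": [0,0,1,0,0,0,2,0,0,0,3,0,0,0,4,0,0,0,4,0]}}

```text
t: 10.9
eef_pos: [0.5134, 0.1711, 0.188]
tool_rot: [[0.993, -0.114, 0.002], [-0.114, -0.993, 0.001], [0.002, -0.001, -1.0]]
force: [1.1, 0.1, 6.4]
finger_gap: 0.0474
```

Request:
{"name": "step_arm", "arguments": {"moves": [0,0,2,0,0,0,4,0,0,0,6,0,0,0,8,0,0,0,10,0,0,0,10,0]}}

```text
t: 11.5
eef_pos: [0.5128, 0.1709, 0.1771]
tool_rot: [[0.993, -0.114, 0.0], [-0.114, -0.993, -0.0], [0.0, 0.0, -1.0]]
force: [0.9, 1.0, -0.8]
finger_gap: 0.0472
```

Request:
{"name": "step_arm", "arguments": {"moves": [0,0,2,0,0,0,4,0,0,0,6,0,0,0,8,0,0,0,10,0,0,0,10,0]}}

```text
t: 12.1
eef_pos: [0.5124, 0.1708, 0.1668]
tool_rot: [[0.993, -0.114, -0.001], [-0.114, -0.993, -0.0], [-0.001, 0.0, -1.0]]
force: [0.4, 0.1, -5.7]
finger_gap: 0.0476
```

Request:
{"name": "step_arm", "arguments": {"moves": [0,0,2,0,0,0,4,0,0,0,6,0,0,0,8,0,0,0,10,0,0,0,11,0,0,0,11,0]}}

```text
t: 12.8
eef_pos: [0.5126, 0.1709, 0.156]
tool_rot: [[0.993, -0.114, -0.0], [-0.114, -0.993, -0.0], [-0.0, 0.0, -1.0]]
force: [0.8, -0.6, -4.2]
finger_gap: 0.047
```

Run:
```python
from h import *
grab("side","s4");s=bot.sense();print(s["eef_pos"],s["tool_rot"].round(4),s["force"],s["t"],s["finger_gap"])
a=cv2.imread("pics/s4.png");cv2.imwrite("pics/crop6.png",cv2.resize(a[120:320,160:360],(600,600),interpolation=cv2.INTER_CUBIC))
```

```text
[0.51254525 0.1708299  0.1560461 ] [[ 9.934e-01 -1.143e-01 -4.000e-04]
 [-1.143e-01 -9.934e-01 -1.000e-04]
 [-4.000e-04  2.000e-04 -1.000e+00]] [ 0.87431549 -0.65250064 -3.63537891] 12.85 0.04725669052426265
```

View pics/crop6.png

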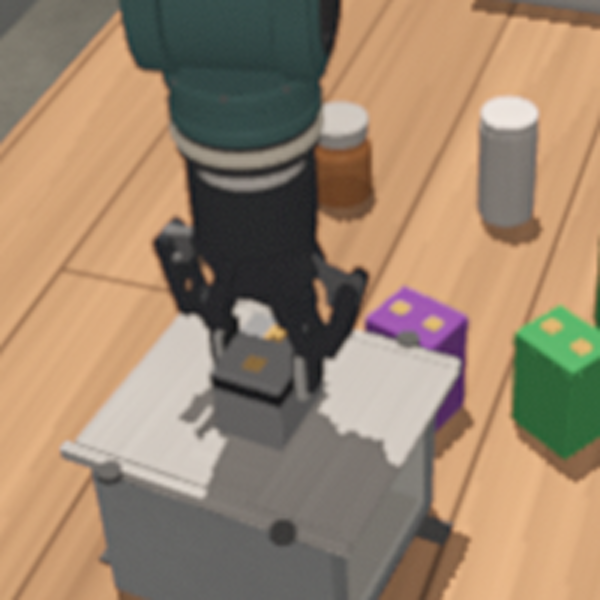

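The battery is about 43 mm deep, upright, with little load. I'll release it and rise.

Request:
{"name": "step_arm", "arguments": {"moves": [0,0,0,0,0,0,0,0,0,0,0,0,0,0,0,0,0,0,0,0,0,0,-10,0,0,0,-30,0,0,0,-55,0,0,0,-70,0,0,0,-70,0], "hand": 0}}

```text
t: 13.85
eef_pos: [0.5136, 0.1711, 0.2287]
tool_rot: [[0.993, -0.114, 0.004], [-0.114, -0.993, 0.001], [0.003, -0.001, -1.0]]
force: [0.6, 0.3, 0.1]
finger_gap: 0.0855
```

Run:
```python
from h import *
grab("side","s5");grab("wrist","w6");s=bot.sense();print(s["eef_pos"],s["force"],s["t"],s["finger_gap"])
a=cv2.imread("pics/s5.png");b=cv2.imread("pics/w6.png");cv2.imwrite("pics/crop7.png",np.hstack([cv2.resize(a[180:320,180:320],(400,400),interpolation=cv2.INTER_CUBIC),cv2.resize(b,(400,400))]))
```

```text
[0.51270899 0.1708927  0.22632817] [ 0.11391296 -0.17131369  0.00822209] 13.95 0.08533851983902627
```

View pics/crop7.png

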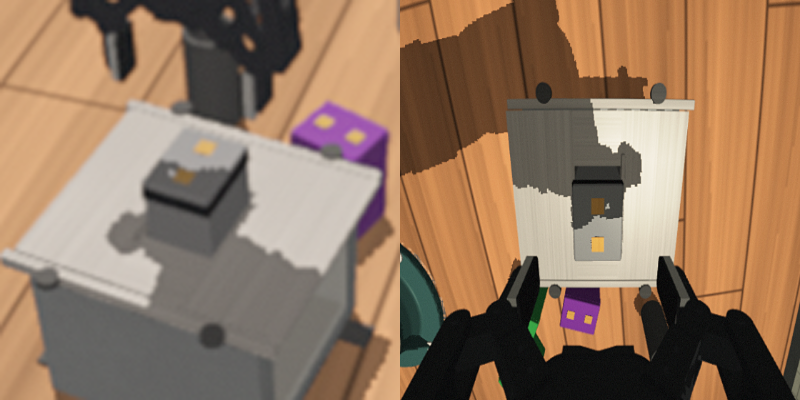

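The flaps are still holding the battery upright. I'll shut the fingers above it and push it down.

Request:
{"name": "step_arm", "arguments": {"moves": [0,0,0,0,0,0,0,0,0,0,0,0,0,0,0,0,0,0,0,0,0,0,0,0,0,0,0,0,0,0,10,0,0,0,20,0,0,0,28,0,0,0,30,0], "hand": 1}}

```text
t: 15.05
eef_pos: [0.512, 0.1708, 0.1949]
tool_rot: [[0.993, -0.114, -0.002], [-0.114, -0.993, -0.0], [-0.002, 0.001, -1.0]]
force: [-0.5, 0.3, 0.7]
finger_gap: 0.0001
```

Request:
{"name": "step_arm", "arguments": {"moves": [0,0,2,0,0,0,4,0,0,0,6,0,0,0,8,0,0,0,10,0,0,0,12,0,0,0,12,0]}}

```text
t: 15.75
eef_pos: [0.5125, 0.1709, 0.184]
tool_rot: [[0.993, -0.114, -0.0], [-0.114, -0.993, -0.0], [-0.0, 0.0, -1.0]]
force: [-0.6, 0.4, 0.3]
finger_gap: -0.0002
```

Request:
{"name": "step_arm", "arguments": {"moves": [0,0,2,0,0,0,4,0,0,0,6,0,0,0,8,0,0,0,10,0,0,0,12,0,0,0,12,0]}}

```text
t: 16.45
eef_pos: [0.5125, 0.1709, 0.172]
tool_rot: [[0.993, -0.114, -0.0], [-0.114, -0.993, -0.0], [-0.0, 0.0, -1.0]]
force: [-0.7, -0.2, 0.9]
finger_gap: -0.0
```

Request:
{"name": "step_arm", "arguments": {"moves": [0,0,2,0,0,0,4,0,0,0,6,0,0,0,8,0,0,0,10,0,0,0,12,0,0,0,12,0]}}

```text
t: 17.15
eef_pos: [0.5125, 0.1709, 0.16]
tool_rot: [[0.993, -0.114, -0.0], [-0.114, -0.993, -0.0], [-0.0, 0.0, -1.0]]
force: [-0.7, 0.5, -0.4]
finger_gap: 0.0002
```

Request:
{"name": "step_arm", "arguments": {"moves": [0,0,2,0,0,0,4,0,0,0,6,0,0,0,8,0,0,0,10,0,0,0,10,0]}}

```text
t: 17.75
eef_pos: [0.5125, 0.1709, 0.15]
tool_rot: [[0.993, -0.114, -0.0], [-0.114, -0.993, -0.0], [-0.0, 0.0, -1.0]]
force: [0.0, 0.9, 0.4]
finger_gap: 0.0003
```

Run:
```python
from h import *
grab("side","s6");s=bot.sense();print(s["eef_pos"],s["force"],s["t"],s["finger_gap"])
a=cv2.imread("pics/s6.png");cv2.imwrite("pics/crop8.png",cv2.resize(a[150:320,180:350],(600,600),interpolation=cv2.INTER_CUBIC))
```

```text
[0.51255251 0.17085241 0.15013573] [-0.19285832 -0.14089995  0.13993508] 17.8 1.7379699318202563e-05
```

View pics/crop8.png

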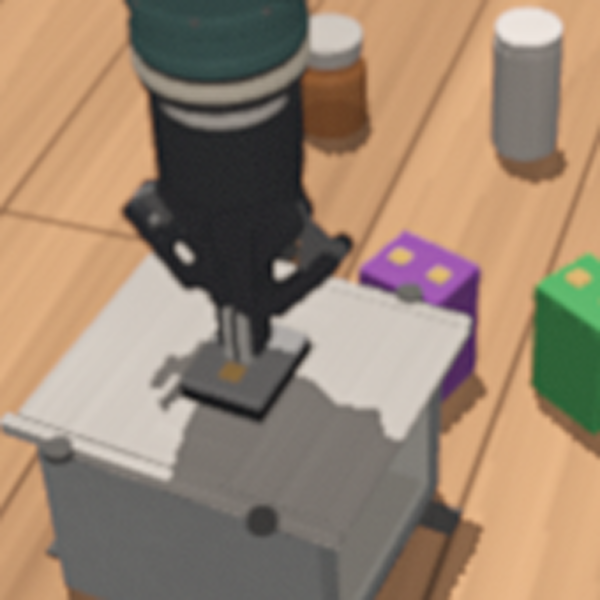

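The fingers are riding on the battery top, now about 12 mm above the plate, and the force is low. I'll continue.

Request:
{"name": "step_arm", "arguments": {"moves": [0,0,2,0,0,0,4,0,0,0,6,0,0,0,8,0,0,0,10,0,0,0,12,0,0,0,12,0]}}

```text
t: 18.5
eef_pos: [0.5125, 0.1709, 0.138]
tool_rot: [[0.993, -0.114, -0.0], [-0.114, -0.993, -0.0], [-0.0, 0.0, -1.0]]
force: [-0.1, -1.4, 0.3]
finger_gap: 0.0001
```

Request:
{"name": "step_arm", "arguments": {"moves": [0,0,2,0,0,0,4,0,0,0,6,0,0,0,8,0,0,0,10,0,0,0,12,0,0,0,12,0]}}

```text
t: 19.2
eef_pos: [0.5125, 0.1709, 0.126]
tool_rot: [[0.993, -0.114, -0.0], [-0.114, -0.993, -0.0], [-0.0, 0.0, -1.0]]
force: [-0.7, -0.1, -0.2]
finger_gap: -0.0001
```

Request:
{"name": "step_arm", "arguments": {"moves": [0,0,2,0,0,0,4,0,0,0,6,0,0,0,8,0,0,0,10,0,0,0,12,0,0,0,12,0]}}

```text
t: 19.9
eef_pos: [0.5125, 0.1709, 0.114]
tool_rot: [[0.993, -0.114, -0.0], [-0.114, -0.993, -0.0], [-0.0, 0.0, -1.0]]
force: [-0.7, 0.2, -0.1]
finger_gap: 0.0001
```

Request:
{"name": "step_arm", "arguments": {"moves": [0,0,2,0,0,0,4,0,0,0,6,0,0,0,8,0,0,0,9,0,0,0,9,0]}}

```text
t: 20.5
eef_pos: [0.5125, 0.1709, 0.1051]
tool_rot: [[0.993, -0.114, -0.0], [-0.114, -0.993, -0.0], [-0.0, 0.0, -1.0]]
force: [-0.3, -0.5, -0.3]
finger_gap: 0.0001
```

Run:
```python
from h import *
grab("side","s7");s=bot.sense();print(s["eef_pos"],s["force"],s["t"],s["finger_gap"])
a=cv2.imread("pics/s7.png");cv2.imwrite("pics/crop9.png",cv2.resize(a[180:350,180:350],(600,600),interpolation=cv2.INTER_CUBIC))
```

```text
[0.51260769 0.17088886 0.10522838] [-0.49439478  1.09231649  0.67698098] 20.55 -3.1905729580563126e-05
```

View pics/crop9.png

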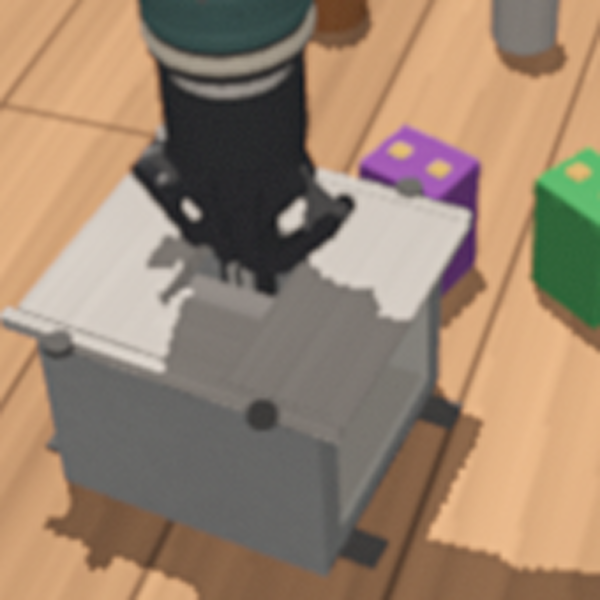

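The near flap looks level again around the fingers, so the battery seems to have dropped. I'll withdraw slowly and look.

Request:
{"name": "step_arm", "arguments": {"moves": [0,0,-4,0,0,0,-10,0,0,0,-17,0,0,0,-25,0,0,0,-33,0,0,0,-45,0,0,0,-65,0,0,0,-90,0,0,30,-120,0,0,60,-145,0,0,80,-145,0,0,80,-145,0]}}

```text
t: 21.75
eef_pos: [0.5036, 0.0897, 0.2516]
tool_rot: [[0.993, -0.116, 0.002], [-0.116, -0.993, -0.0], [0.002, 0.0, -1.0]]
force: [0.9, 0.6, -0.1]
finger_gap: -0.0001
```

Run:
```python
from h import *
grab("side","s8");grab("wrist","w8");grab("top","t8");s=bot.sense();print(s["eef_pos"],s["force"],s["t"],s["finger_gap"])
a=cv2.imread("pics/s8.png");b=cv2.imread("pics/w8.png");cv2.imwrite("pics/crop10.png",np.hstack([cv2.resize(a[200:350,180:330],(400,400),interpolation=cv2.INTER_CUBIC),cv2.resize(b[0:210,170:380],(400,400),interpolation=cv2.INTER_CUBIC)]))
```

```text
[0.50339832 0.09175543 0.25030848] [ 0.19855083 -0.0201025  -0.52252815] 21.9 0.000269061725539429
```

View pics/crop10.png

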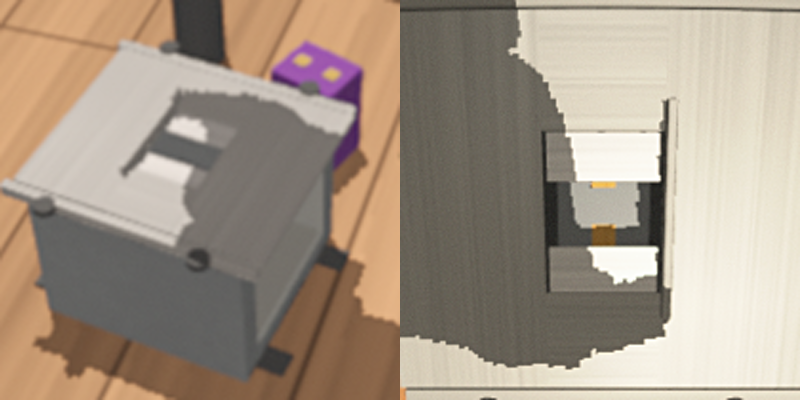

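View pics/t8.png

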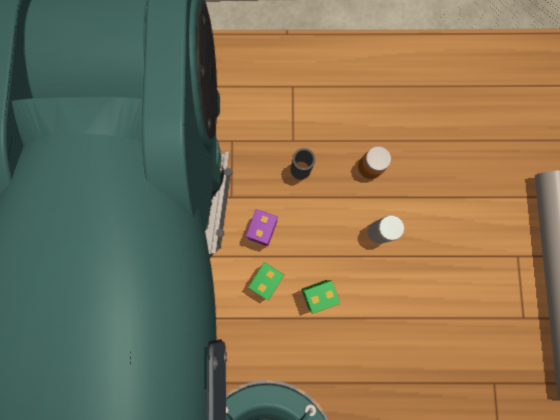

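Both flaps are level again, at crop (547–660, 132–182) and (547–660, 247–291). The battery top and its terminals show below the gap, and the bystanders sit where they were. I'll do one height check and then hand in.

Run:
```python
from h import *
c=load("w8");k=400/210
for z in(.094,.12): print(z,np.linalg.norm(onz(c,(558-400)/k+170,215/k,z)-onz(c,(649-400)/k+170,215/k,z)).round(4))
a=load("top0");b=load("t8")
d=np.abs(a["im"][130:260,285:410].astype(int)-b["im"][130:260,285:410]).max(2);m=d>60;print("changed px",m.sum(),"centre",np.argwhere(m).mean(0)[::-1]+[285,130])
bot.sign_off()
```

```text
0.094 0.0464
0.12 0.0424
changed px 788 centre [310.85659898 243.1928934 ]
the job is handed in; nothing more can be done
```

I posted the battery through the mouth and handed the job in at about 22 s of the 58 s allowed. No verdict is reported.

**What I did**
- I picked the grey, black-banded block out from the purple and green look-alikes and gripped it across its 48 mm width.
- I lowered it over the mouth and slid it lightly (about 5 N) against the backstop. That put the mouth centre within about 1 mm of the camera estimate.
- I backed off to centre it and lowered it past the flaps, with readings showing about 9–10 N of resistance. I then released it and pushed it down with shut fingers until it dropped.

**Last checks**
- **Flaps:** both look level again in the wrist and side pictures. I could not read their angles.
- **Battery:** its top shows through the gap at about the right size for standing on the floor: 46.4 mm measured for a 48 mm width, against 42.4 mm if it were still high.
- **Robot:** the fingers were about 110 mm above the plate, with about 0.5 N on the wrist.
- **Bystanders:** the can, jar and pipe are at the same pixels as at the start. The image changes in their area centre on the battery's old spot.

**Limits and disagreements**
- The first side-camera estimate of the battery was about 6 mm off the top camera's in y. The wrist view sided with the top camera, so I used that.
- The forces are the readings at the end of each move, so I did not see the peaks in between.

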